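# Set a pull-to-lock regulator knob to its red band and pull it out to lock

### The arm

A 6-joint arm with a two-finger parallel gripper is mounted at the origin on a cart in front of the work surface, level with it; the furniture and walls round the work are solid. World frame = base frame: x ahead of the robot, y to its left, z up, the work surface at z = 0. Lengths are in m, angles in rad, forces in N, time in s.
With the tool pointing down it reaches from about 0.3 to 0.85 m from the base axis. Payload 4.2 kg.
Tool frame: the origin (TCP) lies at the very end of the fingers, on their centre line; the grasp point (between the pads) lies 19 mm behind it; z points along the fingers, y is the line along which they close (so a half turn about z gives the same grasp; the last joint's range is limited). The gripper opens to 91 mm and grips with 3 to 60 N. Pads are 32 mm wide; open, the fingers measure 118 mm over their backs; the gripper's body (76 mm by 178 mm) begins 60 mm behind the grasp point.
Start: joints at [-1.328, 0.32, 1.565, -0, 1.257, -0.02], TCP at [0.149, -0.555, 0.214] pointing down, gripper open.
Joint ranges: [-3.11, 3.11], [-0.84, 2.01], [0.21, 2.61], [-1.34, 4.49], [0.05, 2.63], [-2.56, 2.56]. Speed limits (rad/s): [2.57, 2.57, 3.14, 3.14, 3.14, 3.14].

### API

Orientations are given as [roll, pitch, yaw] about the fixed x, y, z axes, in that order (R = Rz(yaw) Ry(pitch) Rx(roll)).
In Python, from station import robot gives the robot as it stands.
- The arm moves only by the tool jog_arm, never from a script. Its argument "moves" is a list that holds one entry, the list of rows, each a list of 5 numbers: the shift along the tool's x, y, z each as a share of 30 mm, from -1 to 1, then the turn about the tool's z as a share of 0.1 rad, from -1 to 1, then the closure, from 0 (fully open) to 1 (shut). In form: [[[tx, ty, tz, twist, claw], ...]]. A call has exactly 10 rows; each row shifts and turns the commanded pose from where the row before left it, along the tool's axes as they then stand; what a row does not reach is not made up. A row lasts 1/12 s, in which the tool goes at most 41.7 mm and 7.16 degrees, less where a joint would pass 70% of its speed; a pose out of reach is approached as far as the arm can. A call with a number of a shift or a turn outside -1 to 1 is refused whole. A call with a gripper value outside its range is refused whole. The fingers move at their own pace and stop on an object; the grip force is fixed at half the most. Time passes only in rows, so rows that do not move let the fingers close, or fill a call up. It gives the time, the measured TCP pose, the force, the opening and the grip force at its end, in the units of the state.
- robot.get_state(): the state, without advancing time (a new reading comes with each control period).
- robot.capture(name): name is "scene" or "top" or "wrist"; returns (picture, depth): 420x560x3 uint8, red, green, blue; 420x560 float32, m along the optical axis (not along the pixel's ray), 0 where there is no reading.
- robot.camera_params(name): a dict with "fx", "fy", "cx", "cy" (pixels), "eye" and "orientation" of the camera in the world. Camera axes: x right, y down, z forward; pixel columns grow to the right and rows downward; lengths in m; the calibration is good to about 2 mm. A picture is of the moment at which its call begins: read the wrist's pose just before it. camera_params takes no time and is no camera call; for the wrist camera it gives the pose at the moment of the call.
- robot.sign_off(): hands the job in; it is judged then, once.
The state is a dict: "time_s": time; "q": joint angles; "qd": joint speeds; "tau": joint torques, N m; "tool_pos": TCP position; "tool_rot": TCP orientation; "ft_force": force on the tool from outside, world axes, zero at the start; "ft_torque": the same for the moment, N m; "width": finger opening in m; "grip_force": force on a finger pad.
Only numpy, scipy, OpenCV 4.12 (cv2) and the standard library are available. Lean on these libraries where they do the work, as an engineer would, in place of code of your own. Each camera call takes 0.05 s, during which the arm holds its last target. There are 200 camera calls.

### The job

Turn the black knob on top of the bench air regulator until its white pointer is in the red band, feel for the lock notch hidden somewhere in that band, and pull the knob gently straight up, never forcing it up or round, until it is fully out and locked with its yellow sleeve showing. Then let go, leaving the things round it where they are.

Things in the scene. Friction and masses are not known exactly. Their poses are not given: they have to be found in the camera images.
- regulator: Fixed air regulator: aluminium block 76 x 76 mm on a steel plate 130 x 104 x 8 mm; round gauge on its front (its -x side), a fitting on each side (tips 62 mm from the middle), a vertical knob on top. Origin: under the plate, straight below the knob's axis. Block top 80 mm up, black round bonnet (74 mm diameter) to 99 mm.
- bezel: Fixed aluminium scale ring, 72 mm diameter, 5 mm thick, round the foot of the knob; its top is 104 mm above the regulator's origin. Origin: on the knob's axis, at the ring's underside. Its +x axis points from there through the middle of the red band, which is 38 degrees (0.66 rad) wide.
- band (a point): Middle of the red band, on top of the scale ring, 30 mm from the knob's axis. The lock notch is inside and unseen: its middle lies up to 0.30 rad to either side of the band's middle, elsewhere each time, and it lets the knob up only within about 0.03 rad of its own middle.
- knob: Black fluted round knob, 38 mm diameter, 32 mm high (111.5 to 143.5 mm above the regulator's origin when in), white pointer line on top and side; turning friction 0.06 N m. Origin: on its axis, level with the scale ring's underside when in; its +x axis is the pointer's direction. Any horizontal grip direction will do.
- knob_grip (a point): Where to grip the knob: on its axis, 13.5 mm below its top, 130 mm above the regulator's origin when in.
- knob_turn (a joint): Angle of the knob in rad, growing anticlockwise seen from above, 0 with the pointer to the regulator's front, end stops at -1.2 and 1.5. At the start the pointer stands 0.5 to 1.2 rad anticlockwise of the band's middle.
- knob_pull (a joint): Pull-out of the knob in m: 0 in. Off the notch it lifts 1.5 mm, then its sprung key meets the gate (6 N for each mm more); in the notch it rises to a like sprung stop at 12 mm and turns no more. Stays where left (sliding friction about 3.5 N). The key must not be loaded beyond 20 N: upward on gate or stop, or sideways by turning on in the notch.
- tape_blue: Loose roll of blue tape, 62 mm diameter, 18 mm high, lying flat beside the regulator; origin under its centre.
- screw_tin: Loose white tray of screws, 50 x 72 x 22 mm, beside the regulator; origin under its centre.
- driver_blue: Loose blue screwdriver, 125 mm long, 19 mm thick, lying behind the regulator; origin under its middle.
- hex_keys: Loose set of hex keys in a red holder, 36 x 96 x 19 mm, lying behind and beside the regulator; origin under its middle.
There are look-alikes about, which are no part of the job. Of the things like the regulator, leave any that is purple; of the rest the larger one is meant.

How it is judged:
At the end, for the whole second after the job is handed in: The knob is pulled out by more than 10 mm of its 12 mm, at rest, with its pointer at the red band (within 0.40 rad of its middle), and let go (value of joint knob_pull above 0.01 m and angle between the x axis of knob and the x axis of bezel, either way round below 0.4 rad and velocity of joint knob_pull between -0.005 and 0.005 m/s); the robot touches nothing.
It fails at once if The knob's key is loaded with more than 20 N against the gate or its stop (contact force between knob and bezel above 20 N).
It fails at once if A thing lying round the regulator is moved by more than 15 mm (distance of any of tape_blue, screw_tin, driver_blue, hex_keys from where it was at the start of the episode above 0.015 m).
It also fails if it takes over 58 s, if anything falls off the work surface, if the arm or the gripper's body presses on something with over 40 N, if the wrist force passes 120 N, or if a joint passes its speed limit or range.

## Working session

There is one attempt and no reset: what is moved stays moved. The work goes in short steps, Python scripts to look and compute and a tool call to move; the robot and the scene stay as the last step left them, time stands still between calls to the robot, and variables do not carry over. Pictures are saved under pics/ and viewed, at most 10 in all, crops included, and the job is handed in when it is done.

Besides the shell and the picture viewer there is one more tool, called after ">>>" as name(argument=value, ...) on one line, values as JSON. jog_arm: Moves the arm, as the interface text tells. Its arguments: {"type":"object","properties":{"moves":{"type":"array","items":{"type":"array","items":{"type":"array","items":{"type":"number"}}}}},"required":["moves"]}

```bash
mkdir -p pics; cat > h.py <<'E'
from station import robot
import numpy as np, cv2
from scipy.spatial.transform import Rotation as R
def snap(n,f):
    p=robot.camera_params(n); im,d=robot.capture(n)
    cv2.imwrite('pics/'+f+'.png',im[:,:,::-1]); np.savez('pics/'+f,im=im,d=d,p=np.array(p,dtype=object))
def load(f):
    z=np.load('pics/'+f+'.npz',allow_pickle=True); return z['im'],z['d'],z['p'].item()
def rot(p):
    o=np.array(p['orientation'],float); return o if o.shape==(3,3) else R.from_euler('xyz',o).as_matrix()
def pt(f,u,v,z=None):
    im,d,p=load(f); r=np.array([(u-p['cx'])/p['fx'],(v-p['cy'])/p['fy'],1.]); w=rot(p)@r; e=np.array(p['eye'])
    if z is None: return e+w*d[int(round(v)),int(round(u))]
    return e+w*(z-e[2])/w[2]
E
python3 - <<'E'
from h import *
s=robot.get_state(); print(s)
snap('top','top1'); snap('scene','scene1'); print(load('top1')[2])
E
```

```text
{'time_s': 0.0, 'q': array([-1.32802232e+00,  3.20308831e-01,  1.56567943e+00, -2.14312227e-05,
        1.25738125e+00, -1.99898652e-02]), 'qd': array([-0.00105504, -0.00037214, -0.00113832, -0.00143224,  0.00091743,
        0.00024432]), 'tau': array([-6.62673619e-05, -4.12459302e+01, -2.31978106e+01,  7.26088788e-02,
        4.57234879e-02, -1.34816050e-04]), 'tool_pos': array([ 0.14923558, -0.55477608,  0.2131104 ]), 'tool_rot': array([-3.13981575e+00, -1.51453463e-05,  2.62770481e-01]), 'ft_force': array([-0.15880871,  0.0819837 , -0.32776006]), 'ft_torque': array([-0.02183783, -0.01198125,  0.03814102]), 'grip_force': 0.0, 'width': 0.09129839832411764}
{'fx': 529.1524180800666, 'fy': 529.1524180800666, 'cx': 283.2266226287368, 'cy': 204.2078701066243, 'eye': array([0.47933449, 0.16314923, 0.98322063]), 'orientation': array([-3.05857697, -0.00837459, -1.55380273])}
```

View pics/top1.png

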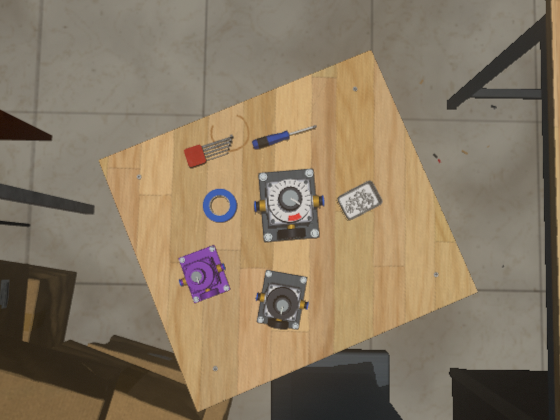

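View pics/scene1.png

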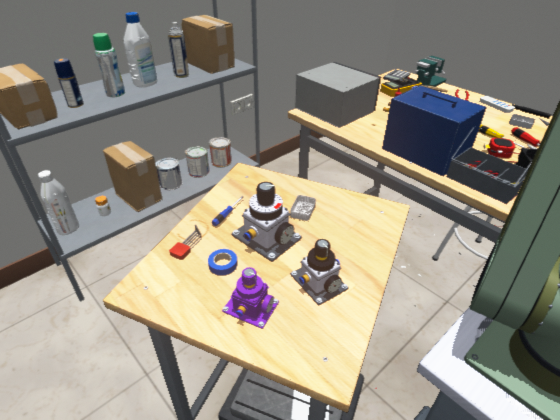

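The meant regulator is the large one at about (290,200) in the top view. The red band is at (294,217) and the pointer is toward the lower right. The purple one and the smaller one are below it.

```bash
python3 - <<'E'
from h import *
im,d,p=load('top1'); c=im[160:250,240:340,::-1]
cv2.imwrite('pics/c1.png',cv2.resize(c,None,fx=6.5,fy=6.5,interpolation=cv2.INTER_CUBIC))
print(d[190:206:3,282:300:3].round(3))
for u,v in [(290,198),(360,200),(294,217)]: print(pt('top1',u,v))
E
```

```text
[[0.845 0.847 0.847 0.848 0.848 0.846]
 [0.847 0.846 0.845 0.844 0.846 0.847]
 [0.846 0.846 0.844 0.841 0.845 0.846]
 [0.846 0.846 0.844 0.846 0.843 0.844]
 [0.842 0.846 0.842 0.845 0.843 0.843]
 [0.844 0.843 0.842 0.843 0.844 0.845]]
[0.5592914  0.14670713 0.14502834]
[0.57152817 0.01331654 0.00183041]
[0.53166466 0.1386929  0.10233233]
```

View pics/c1.png

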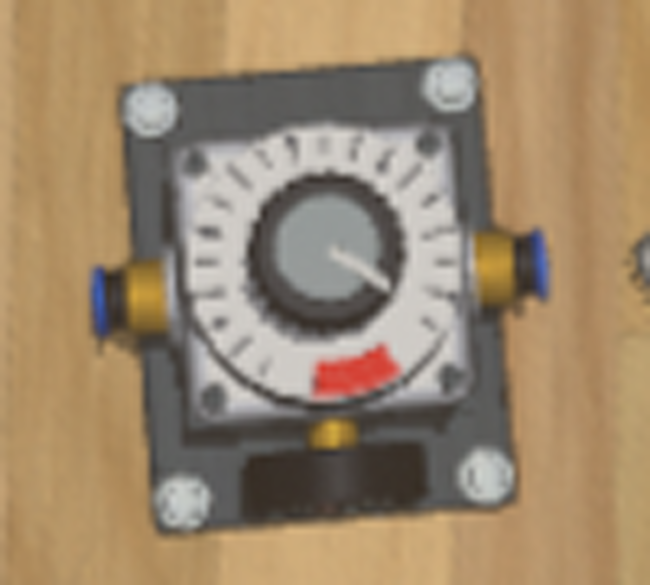

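```bash
python3 - <<'E'
from h import *
f=lambda x,y,z: pt('top1',240+x/6.5,160+y/6.5,z)
c=f(327,247,.1435); print('knob c',c)
a,b=f(330,250,.1435),f(388,290,.1435); 
m=f(356,372,.104); rc=f(324,265,.104);print('band',m,'ring c',rc)
ang=lambda v:np.arctan2(v[1],v[0])
print('pointer',ang(b-c),ang(b-a),'band',ang(m-c),ang(m-rc),np.linalg.norm(m[:2]-c[:2]))
# plate edge direction
l,r=f(183,503,.008),f(486,477,.008); print('yaw',ang(l-r)-np.pi/2)
l,r=f(150,108,.008),f(450,84,.008); print('yaw',ang(l-r)-np.pi/2)
for u,v in [(360,200),(220,206),(270,140),(283,303)]: print(pt('top1',u,v))
E
```

```text
knob c [0.55944592 0.14618664 0.1435    ]
band [0.53120341 0.13745304 0.104     ] ring c [0.55856039 0.14608506 0.104     ]
pointer -2.169678791907875 -2.1593665078586266 band -2.8416841949125438 -2.835947428374617 0.029562047292137288
yaw 0.10264734610654602
yaw 0.09862016395335527
[0.57152817 0.01331654 0.00183041]
[5.55815638e-01 2.73933039e-01 3.77827353e-04]
[0.67813807 0.18287534 0.01946253]
[0.39028686 0.15467676 0.10816427]
```

>>> jog_arm(moves=[[[0.64,-0.63,0,0,0],[0.64,-0.63,0,0,0],[0.64,-0.63,0,0,0],[0.64,-0.63,0,0,0],[0.64,-0.63,0,0,0],[0.64,-0.63,0,0,0],[0.64,-0.63,0,0,0],[0.64,-0.63,0,0,0],[0.64,-0.63,0,0,0],[0.64,-0.63,0,0,0]]])

```text
time_s: 0.93
tool_pos: [0.2859, -0.3215, 0.2137]
tool_rot: [-3.141, 0.0, 0.263]
ft_force: [-0.8, -0.4, -0.6]
width: 0.0914
grip_force: 0.0
```

>>> jog_arm(moves=[[[0.64,-0.63,0,0,0],[0.64,-0.63,0,0,0],[0.64,-0.63,0,0,0],[0.64,-0.63,0,0,0],[0.64,-0.63,0,0,0],[0.64,-0.63,0,0,0],[0.64,-0.63,0,0,0],[0.64,-0.63,0,0,0],[0.64,-0.63,0,0,0],[0.64,-0.63,0,0,0]]])

```text
time_s: 1.77
tool_pos: [0.4222, -0.0891, 0.2137]
tool_rot: [-3.141, 0.001, 0.263]
ft_force: [0.6, -0.3, -0.6]
width: 0.091
grip_force: 0.0
```

>>> jog_arm(moves=[[[0.64,-0.63,0,0,0],[0.64,-0.63,0,0,0],[0.64,-0.63,0,0,0],[0.64,-0.63,0,0,0],[0.64,-0.63,0,0,0],[0.64,-0.63,0,0,0],[0.64,-0.63,0,0,0],[0.64,-0.63,0,0,0],[0,0,0,0,0],[0,0,0,0,0]]])

```text
time_s: 2.6
tool_pos: [0.531, 0.0962, 0.2131]
tool_rot: [3.141, 0.002, 0.265]
ft_force: [-0.5, -0.5, -0.4]
width: 0.0911
grip_force: 0.0
```

>>> jog_arm(moves=[[[0,0,0,-1,0],[0,0,0,-1,0],[0,0,0,-1,0],[0,0,0,-1,0],[0,0,0,-1,0],[0,0,0,-1,0],[0,0,0,-1,0],[0,0,0,-1,0],[0,0,0,-1,0],[0,0,0,0,0]]])

```text
time_s: 3.43
tool_pos: [0.5302, 0.0942, 0.2139]
tool_rot: [-3.141, 0.001, 1.163]
ft_force: [0.0, -0.6, 0.3]
width: 0.0912
grip_force: 0.0
```

```bash
python3 - <<'E'
from h import *
s=robot.get_state(); print(s['time_s'],s['tool_pos'],s['tool_rot'],s['q'])
snap('wrist','w1'); p=load('w1')[2]; print(p['eye'],p['orientation'],p['fx'])
E
```

```text
3.4333 [0.53015627 0.09419629 0.21385639] [-3.14101487e+00  9.42409298e-04  1.16320605e+00] [ 1.54787578e-01  2.62754761e-01  1.64660875e+00 -5.18454561e-04
  1.23322048e+00  5.62550081e-01]
[0.55546208 0.15481636 0.38430865] [ 2.90406488e+00  3.44572898e-05 -4.08078950e-01] 358.1291873873052
```

View pics/w1.png

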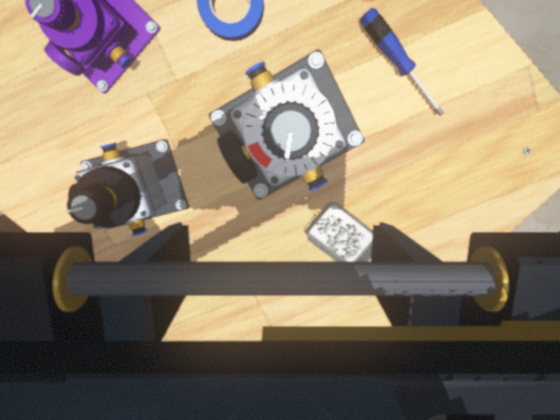

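The wrist view shows the knob top centre near (291,126), the pointer end near (289,156) and the band near (259,154). I'll enlarge it.

```bash
python3 - <<'E'
from h import *
im,d,p=load('w1'); c=im[85:175,235:350,::-1]
cv2.imwrite('pics/c2.png',cv2.resize(c,None,fx=6,fy=6,interpolation=cv2.INTER_CUBIC))
E
```

```text
(no output)
```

View pics/c2.png

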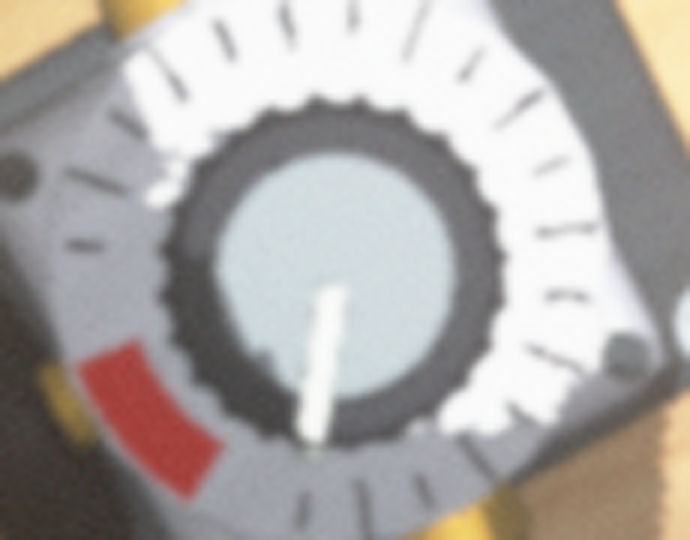

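```bash
python3 - <<'E'
from h import *
f=lambda x,y,z: pt('w1',235+x/6,85+y/6,z)
c=f(337,275,.1435); b=f(313,425,.1435); a=f(331,290,.1435); m=f(149,420,.104)
ang=lambda v:np.arctan2(v[1],v[0])
print(c,pt('w1',291,131),'ptr',ang(b-c),ang(b-a),'band',ang(m-c),np.linalg.norm(m[:2]-c[:2]))
s=robot.get_state(); t=s['tool_pos']; M=R.from_euler('xyz',s['tool_rot']).as_matrix()
cc=np.array([(c[0]+.5594)/2,(c[1]+.1462)/2,.111]); print(cc, M.T@(cc-t)/.03)
E
```

```text
[0.55971303 0.14666648 0.1435    ] [0.5595509  0.14665078 0.14465763] ptr -2.1341429431067596 -2.1078429345830525 band -2.852307264382421 0.030071977927244996
[0.55955652 0.14643324 0.111     ] [1.98438895 0.2011836  3.42707956]
```

>>> jog_arm(moves=[[[0.66,0.07,0,0,0],[0.66,0.07,0,0,0],[0.66,0.07,0,0,0],[0,0,0,0,0],[0,0,0.65,0,0],[0,0,0.65,0,0],[0,0,0.65,0,0],[0,0,0.65,0,0],[0,0,0.65,0,0],[0,0,0.15,0,0]]])

```text
time_s: 4.32
tool_pos: [0.5576, 0.1458, 0.1088]
tool_rot: [-3.136, 0.005, 1.161]
ft_force: [0.2, 0.4, 0.0]
width: 0.0911
grip_force: 0.0
```

```bash
cat > st.py <<'E'
from h import *
s=robot.get_state(); t=s['tool_pos']; M=R.from_euler('xyz',s['tool_rot']).as_matrix()
cc=np.array([.5596,.1464,.1115]); print(s['time_s'],t,s['tool_rot'], M.T@(cc-t)/.03, s['ft_force'],s['ft_torque'])
E
python3 st.py
```

```text
4.3167 [0.55763336 0.14581784 0.10882208] [-3.13635447  0.00469946  1.16053041] [ 0.04352188  0.05190542 -0.08974257] [0.15507854 0.39690731 0.00367085] [-0.07409089 -0.05838714 -0.04141947]
```

>>> jog_arm(moves=[[[0.04,0.05,-0.09,0,0],[0,0,0,0,0],[0,0,0,0,1],[0,0,0,0,1],[0,0,0,0,1],[0,0,0,0,1],[0,0,0,0,1],[0,0,0,0,1],[0,0,0,0,1],[0,0,0,0,1]]])

```text
time_s: 5.15
tool_pos: [0.5622, 0.148, 0.1146]
tool_rot: [-3.142, 0.0, 1.163]
ft_force: [-0.7, 1.1, 1.7]
width: 0.0408
grip_force: 1.6
```

```bash
python3 st.py
```

```text
5.15 [0.56220475 0.14797633 0.11461913] [-3.14151140e+00  1.01943798e-04  1.16276595e+00] [-0.08267241 -0.05883903  0.10398416] [-0.66183216  1.06427528  1.71015161] [ 0.18116486  0.44268344 -0.05026908]
```

>>> jog_arm(moves=[[[0,0,0,0,0.5],[-0.08,-0.06,0.1,0,0.5],[0,0,0,0,0.5],[0,0,0,0,0.5],[0,0,0,0,0.5],[0,0,0,0,0.5],[0,0,0,0,0.5],[0,0,0,0,0.5],[0,0,0,0,0.5],[0,0,0,0,0.5]]])

```text
time_s: 5.98
tool_pos: [0.5597, 0.1465, 0.1116]
tool_rot: [3.141, 0.0, 1.163]
ft_force: [0.1, -0.7, -0.3]
width: 0.0456
grip_force: 0.0
```

```bash
python3 st.py
```

```text
5.9833 [0.55968592 0.14645023 0.11164905] [3.14147001e+00 3.70637194e-05 1.16281658e+00] [-0.00267304 -0.00196531  0.00496832] [ 0.12620942 -0.65048387 -0.26319678] [-0.00094948 -0.06441798 -0.01035096]
```

>>> jog_arm(moves=[[[0,0,0,0,1],[0,0,0,0,1],[0,0,0,0,1],[0,0,0,0,1],[0,0,0,0,1],[0,0,0,0,1],[0,0,0,0,1],[0,0,0,0,1],[0,0,0,0,1],[0,0,0,0,1]]])

```text
time_s: 6.82
tool_pos: [0.5598, 0.1464, 0.1117]
tool_rot: [3.141, 0.0, 1.163]
ft_force: [0.5, 0.0, 0.2]
width: 0.0374
grip_force: 30.0
```

```bash
python3 st.py
```

```text
6.8167 [0.55980468 0.14641208 0.11165916] [3.14120383e+00 9.11923256e-06 1.16284222e+00] [-0.00307646 -0.00610499  0.00530289] [0.49014095 0.01898002 0.18444572] [-0.17135741 -0.28367579 -0.00860319]
```

>>> jog_arm(moves=[[[0,0,0,0.5,1],[0,0,0,0.5,1],[0,0,0,0.5,1],[0,0,0,0.5,1],[0,0,0,0.5,1],[0,0,0,0.5,1],[0,0,0,0.5,1],[0,0,0,0.3,1],[0,0,0,0,1],[0,0,0,0,1]]])

```text
time_s: 7.65
tool_pos: [0.5597, 0.1465, 0.1116]
tool_rot: [3.141, -0.0, 0.783]
ft_force: [1.0, -1.0, -0.3]
width: 0.0375
grip_force: 30.0
```

```bash
python3 st.py
```

```text
7.65 [0.55972992 0.14646647 0.11163852] [ 3.14146998e+00 -1.22988059e-04  7.83394741e-01] [-0.00463248 -0.00148669  0.00461663] [ 1.01510712 -0.98269594 -0.30186839] [-0.06666999 -0.15850722 -0.08379308]
```

>>> jog_arm(moves=[[[0,0,-0.025,0,1],[0,0,-0.025,0,1],[0,0,-0.02,0,1],[0,0,-0.01,0,1],[0,0,0,0,1],[0,0,0,0,1],[0,0,0,0,1],[0,0,0,0,1],[0,0,0,0,1],[0,0,0,0,1]]])

```text
time_s: 8.48
tool_pos: [0.5597, 0.1464, 0.1138]
tool_rot: [3.142, 0.0, 0.783]
ft_force: [4.1, 0.4, -7.7]
width: 0.0376
grip_force: 30.0
```

```bash
python3 st.py
```

```text
8.4833 [0.55965505 0.1464212  0.11382774] [3.14153666e+00 1.84438441e-04 7.82813177e-01] [-0.00178501 -0.00079751  0.07759145] [ 4.08043791  0.4267408  -7.72683539] [-0.06842519 -0.67888062 -0.05178596]
```

>>> jog_arm(moves=[[[0,0,0.06,0,1],[0,0,0,0,1],[0,0,0,0.4,1],[0,0,0,0,1],[0,0,-0.03,0,1],[0,0,-0.03,0,1],[0,0,-0.01,0,1],[0,0,0,0,1],[0,0,0,0,1],[0,0,0,0,1]]])

```text
time_s: 9.32
tool_pos: [0.5596, 0.1464, 0.1139]
tool_rot: [-3.142, 0.0, 0.743]
ft_force: [3.4, -0.4, -7.6]
width: 0.0374
grip_force: 30.0
```

>>> jog_arm(moves=[[[0,0,0.07,0,1],[0,0,0,0,1],[0,0,0,0.4,1],[0,0,0,0,1],[0,0,-0.03,0,1],[0,0,-0.03,0,1],[0,0,-0.01,0,1],[0,0,0,0,1],[0,0,0,0,1],[0,0,0,0,1]]])

```text
time_s: 10.15
tool_pos: [0.5596, 0.1464, 0.1139]
tool_rot: [-3.142, 0.0, 0.703]
ft_force: [3.3, -0.7, -9.1]
width: 0.0377
grip_force: 30.0
```

>>> jog_arm(moves=[[[0,0,0.07,0,1],[0,0,0,0,1],[0,0,0,0.4,1],[0,0,0,0,1],[0,0,-0.03,0,1],[0,0,-0.03,0,1],[0,0,-0.01,0,1],[0,0,0,0,1],[0,0,0,0,1],[0,0,0,0,1]]])

```text
time_s: 10.98
tool_pos: [0.5596, 0.1464, 0.1139]
tool_rot: [-3.142, 0.0, 0.663]
ft_force: [3.5, -0.1, -8.1]
width: 0.0376
grip_force: 30.0
```

>>> jog_arm(moves=[[[0,0,0.07,0,1],[0,0,0,0,1],[0,0,0,0.4,1],[0,0,0,0,1],[0,0,-0.03,0,1],[0,0,-0.03,0,1],[0,0,-0.01,0,1],[0,0,0,0,1],[0,0,0,0,1],[0,0,0,0,1]]])

```text
time_s: 11.82
tool_pos: [0.5596, 0.1464, 0.1139]
tool_rot: [-3.142, 0.0, 0.623]
ft_force: [3.5, -0.6, -8.3]
width: 0.0377
grip_force: 30.0
```

>>> jog_arm(moves=[[[0,0,0.07,0,1],[0,0,0,0,1],[0,0,0,0.4,1],[0,0,0,0,1],[0,0,-0.03,0,1],[0,0,-0.03,0,1],[0,0,-0.01,0,1],[0,0,0,0,1],[0,0,0,0,1],[0,0,0,0,1]]])

```text
time_s: 12.65
tool_pos: [0.5596, 0.1464, 0.1139]
tool_rot: [-3.142, 0.0, 0.583]
ft_force: [3.0, -0.3, -7.3]
width: 0.0373
grip_force: 30.0
```

>>> jog_arm(moves=[[[0,0,0.07,0,1],[0,0,0,0,1],[0,0,0,0.4,1],[0,0,0,0,1],[0,0,-0.03,0,1],[0,0,-0.03,0,1],[0,0,-0.01,0,1],[0,0,0,0,1],[0,0,0,0,1],[0,0,0,0,1]]])

```text
time_s: 13.48
tool_pos: [0.5596, 0.1464, 0.1139]
tool_rot: [-3.142, 0.0, 0.543]
ft_force: [3.2, 0.7, -8.5]
width: 0.0375
grip_force: 30.0
```

>>> jog_arm(moves=[[[0,0,0.07,0,1],[0,0,0,0,1],[0,0,0,0.4,1],[0,0,0,0,1],[0,0,-0.03,0,1],[0,0,-0.03,0,1],[0,0,-0.01,0,1],[0,0,0,0,1],[0,0,0,0,1],[0,0,0,0,1]]])

```text
time_s: 14.32
tool_pos: [0.5596, 0.1465, 0.1139]
tool_rot: [-3.142, 0.0, 0.503]
ft_force: [4.0, 0.5, -8.4]
width: 0.0377
grip_force: 30.0
```

>>> jog_arm(moves=[[[0,0,0.07,0,1],[0,0,0,0,1],[0,0,0,0.4,1],[0,0,0,0,1],[0,0,-0.03,0,1],[0,0,-0.03,0,1],[0,0,-0.01,0,1],[0,0,0,0,1],[0,0,0,0,1],[0,0,0,0,1]]])

```text
time_s: 15.15
tool_pos: [0.5596, 0.1464, 0.1139]
tool_rot: [-3.142, 0.0, 0.463]
ft_force: [3.0, 0.4, -8.6]
width: 0.0374
grip_force: 30.0
```

>>> jog_arm(moves=[[[0,0,0.07,0,1],[0,0,0,0,1],[0,0,0,0.4,1],[0,0,0,0,1],[0,0,-0.03,0,1],[0,0,-0.03,0,1],[0,0,-0.01,0,1],[0,0,0,0,1],[0,0,0,0,1],[0,0,0,0,1]]])

```text
time_s: 15.98
tool_pos: [0.5596, 0.1465, 0.1139]
tool_rot: [-3.142, 0.0, 0.423]
ft_force: [3.0, 1.5, -8.2]
width: 0.0373
grip_force: 30.0
```

>>> jog_arm(moves=[[[0,0,0.07,0,1],[0,0,0,0,1],[0,0,0,0.4,1],[0,0,0,0,1],[0,0,-0.03,0,1],[0,0,-0.03,0,1],[0,0,-0.01,0,1],[0,0,0,0,1],[0,0,0,0,1],[0,0,0,0,1]]])

```text
time_s: 16.82
tool_pos: [0.5596, 0.1465, 0.1139]
tool_rot: [-3.142, 0.0, 0.383]
ft_force: [2.3, 1.2, -8.3]
width: 0.0376
grip_force: 30.0
```

>>> jog_arm(moves=[[[0,0,0.07,0,1],[0,0,0,0,1],[0,0,0,0.4,1],[0,0,0,0,1],[0,0,-0.03,0,1],[0,0,-0.03,0,1],[0,0,-0.01,0,1],[0,0,0,0,1],[0,0,0,0,1],[0,0,0,0,1]]])

```text
time_s: 17.65
tool_pos: [0.5596, 0.1465, 0.1139]
tool_rot: [-3.142, 0.0, 0.343]
ft_force: [2.3, 1.3, -7.4]
width: 0.0374
grip_force: 30.0
```

>>> jog_arm(moves=[[[0,0,0.07,0,1],[0,0,0,0,1],[0,0,0,0.4,1],[0,0,0,0,1],[0,0,-0.03,0,1],[0,0,-0.03,0,1],[0,0,-0.01,0,1],[0,0,0,0,1],[0,0,0,0,1],[0,0,0,0,1]]])

```text
time_s: 18.48
tool_pos: [0.5596, 0.1465, 0.114]
tool_rot: [3.142, 0.0, 0.303]
ft_force: [2.5, 2.7, -7.1]
width: 0.0374
grip_force: 30.0
```

>>> jog_arm(moves=[[[0,0,0.07,0,1],[0,0,0,0,1],[0,0,0,0.4,1],[0,0,0,0,1],[0,0,-0.03,0,1],[0,0,-0.03,0,1],[0,0,-0.01,0,1],[0,0,0,0,1],[0,0,0,0,1],[0,0,0,0,1]]])

```text
time_s: 19.32
tool_pos: [0.5596, 0.1465, 0.1142]
tool_rot: [-3.142, 0.0, 0.263]
ft_force: [0.8, 1.1, -5.1]
width: 0.0374
grip_force: 30.0
```

>>> jog_arm(moves=[[[0,0,0.07,0,1],[0,0,0,0,1],[0,0,0,0.4,1],[0,0,0,0,1],[0,0,-0.03,0,1],[0,0,-0.03,0,1],[0,0,-0.01,0,1],[0,0,0,0,1],[0,0,0,0,1],[0,0,0,0,1]]])

```text
time_s: 20.15
tool_pos: [0.5597, 0.1465, 0.1141]
tool_rot: [3.142, 0.0, 0.223]
ft_force: [1.3, 1.6, -4.9]
width: 0.0377
grip_force: 30.0
```

>>> jog_arm(moves=[[[0,0,0.07,0,1],[0,0,0,0,1],[0,0,0,-0.2,1],[0,0,0,0,1],[0,0,-0.03,0,1],[0,0,-0.03,0,1],[0,0,-0.03,0,1],[0,0,-0.01,0,1],[0,0,0,0,1],[0,0,0,0,1]]])

```text
time_s: 20.98
tool_pos: [0.5596, 0.1465, 0.115]
tool_rot: [3.142, 0.0, 0.243]
ft_force: [1.9, 2.9, -4.1]
width: 0.0376
grip_force: 30.0
```

```bash
python3 st.py
```

```text
20.9833 [0.55963935 0.14648124 0.11504002] [3.14153482e+00 1.49921677e-04 2.42854343e-01] [-0.00190654  0.00230618  0.1180012 ] [ 1.92314185  2.8760337  -4.11502054] [ 0.47161185 -0.22308007  0.03667611]
```

>>> jog_arm(moves=[[[0,0,-0.03,0,1],[0,0,-0.03,0,1],[0,0,-0.03,0,1],[0,0,-0.03,0,1],[0,0,-0.03,0,1],[0,0,-0.03,0,1],[0,0,-0.03,0,1],[0,0,0,0,1],[0,0,0,0,1],[0,0,0,0,1]]])

```text
time_s: 21.82
tool_pos: [0.5597, 0.1465, 0.1218]
tool_rot: [3.142, -0.0, 0.243]
ft_force: [-0.6, 2.5, -3.0]
width: 0.0376
grip_force: 30.0
```

>>> jog_arm(moves=[[[0,0,-0.02,0,1],[0,0,-0.02,0,1],[0,0,-0.02,0,1],[0,0,-0.01,0,1],[0,0,0,0,1],[0,0,0,0,1],[0,0,0,0,1],[0,0,0,0,1],[0,0,0,0,1],[0,0,0,0,1]]])

```text
time_s: 22.65
tool_pos: [0.5596, 0.1465, 0.1236]
tool_rot: [3.142, 0.0, 0.243]
ft_force: [1.3, 2.0, -4.3]
width: 0.037
grip_force: 30.0
```

>>> jog_arm(moves=[[[0,0,-0.02,0,1],[0,0,-0.02,0,1],[0,0,0,0,1],[0,0,0,0,1],[0,0,0,0,1],[0,0,0,0,1],[0,0,0,0,1],[0,0,0,0,1],[0,0,0,0,1],[0,0,0,0,1]]])

```text
time_s: 23.48
tool_pos: [0.5596, 0.1464, 0.1246]
tool_rot: [3.142, 0.0, 0.243]
ft_force: [1.9, 3.8, -9.7]
width: 0.0375
grip_force: 30.0
```

>>> jog_arm(moves=[[[0,0,0.02,0,1],[0,0,0.01,0,1],[0,0,0,0,1],[0,0,0,0,0.3],[0,0,0,0,0.3],[0,0,0,0,0.3],[0,0,0,0,0.1],[0,0,0,0,0],[0,0,0,0,0],[0,0,0,0,0]]])

```text
time_s: 24.32
tool_pos: [0.5597, 0.1463, 0.124]
tool_rot: [3.141, -0.0, 0.243]
ft_force: [-0.7, -1.7, -0.4]
width: 0.0811
grip_force: 0.0
```

>>> jog_arm(moves=[[[0,0,-0.2,0,0],[0,0,-0.5,0,0],[0,0,-0.7,0,0],[0,0,-0.7,0,0],[0,0,-0.7,0,0],[-0.5,0,-0.5,0,0],[-1,0,0,0,0],[-1,0,0,0,0],[0,0,0,0,0],[0,0,0,0,0]]])

```text
time_s: 25.15
tool_pos: [0.4861, 0.1282, 0.2238]
tool_rot: [3.141, -0.001, 0.243]
ft_force: [1.2, 0.3, -0.4]
width: 0.0911
grip_force: 0.0
```

```bash
python3 - <<'E'
from h import *
snap('wrist','w2'); snap('scene','s2')
im=load('s2')[0][150:260,210:330,::-1]; w=load('w2')[0][:,:,::-1]
cv2.imwrite('pics/c3.png',np.hstack([cv2.resize(im,(458,420)),w[:, 100:440]]))
s=robot.get_state();print(s['tool_pos'],s['ft_force'])
E
```

```text
[0.48779902 0.12866013 0.22352739] [-0.22631916 -0.2218736   0.31095961]
```

View pics/c3.png

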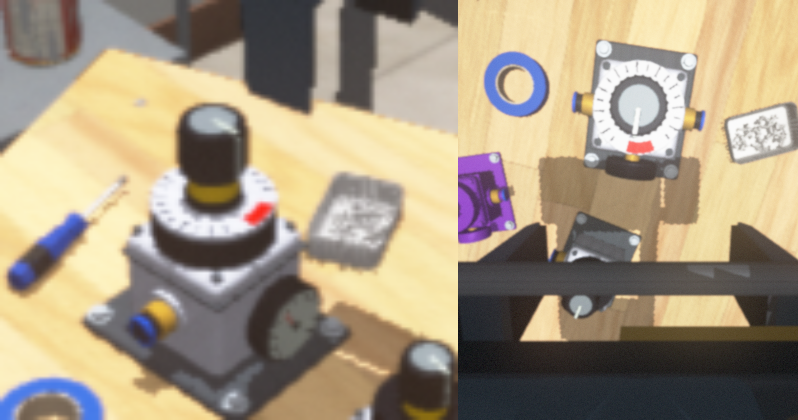

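The yellow sleeve shows at (213,190), the pointer is at the band, and the things round it haven't moved. I'll check the knob's height, then hand in.

```bash
python3 - <<'E'
from h import *
z=np.median([pt('w2',u,v)[2] for u in range(274,283,2) for v in range(95,106,2)]); print(z)
if z>.1535: print(robot.sign_off())
E
```

```text
0.15603979604815676
the job is handed in; nothing more can be done
None
```

The job is handed in: the knob is in the lock notch with its pointer about 0.2 rad from the band's middle, pulled out about 12 mm with the yellow sleeve showing, and released, with the last picture showing the things round it in place.

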